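# Drop the separating cam and bring the sample slide into contact

### The job

On the contact jig, swing the lever of the eccentric cam clockwise (seen from above) all the way round to its stop pin, so that the cam's low point faces the roller of the sample slide. Only then ease the slide forward by its upright rear plate, without ramming it, until its roller rests on the cam and the slide is fully home, and come away. Just push with the fingers: grip and lift nothing, do not touch the sample in its nest, and leave the other things on the bench where they are.

Things in the scene. Friction and masses are not known exactly. Their poses are not given: they have to be found in the camera images.
- jig: fixed aluminium base plate of the contact jig, 300 x 120 x 12 mm; origin: centre of its underside, on the bench. x: forward, the way the slide is pushed; y: the side of the lever (towards the robot); z up. A rail (top at 20 mm) runs along its middle from x = -143 to x = 7 mm.
- cam_axis (a point): point on the cam's upright axis at the lever's mid height: x = 85, y = 0, z = 51 mm in the jig's frame. The cam is an eccentric steel disc of 60 mm diameter, its centre 15 mm off this axis, z = 20 to 32 mm in the jig's frame; it reaches at most 45 mm from the axis
- contact_head (a point): front edge of the contact head's underside, over the jig's middle: x = -8, y = 0, z = 48 mm in the jig's frame. The head hangs from a post on the far side and covers x = -12 to 23 mm, y = -58 to 14 mm, up to z = 64 mm (screws to 84 mm); its micrometer sticks out to y = -110 mm
- stop_pin (a point): top of the upright stop pin (8 mm wide, 56 mm high) that meets the lever's clockwise side when the cam stands at its low point
- cam (a joint): angle of the cam in rad, 0 at the low point with the lever on the stop pin, growing counterclockwise seen from above (0 to 2.6). It starts between 1.4 and 2.4. It stays where it is left: about 0.18 N m of friction, 3 N at the lever. The lever's direction is the jig's x axis turned by (cam - 0.349) rad
- cam_lever (a point): straight dark steel lever fixed on the cam: a bar 12 mm wide and 18 mm high (z = 42 to 60 mm over the bench), running from the axis to 90 mm from it. This point: in the bar, 62 mm from the cam's axis, mid height, mid width; x: outward along the lever, z up. Push on its counterclockwise side (+y) near this point to turn it clockwise; there nothing of the jig below it stands higher than 32 mm over the bench
- slide (a joint): travel of the sample slide along the jig's x in m: 0 fully back, 0.045 fully home with the roller on the cam's low point. It starts between 0 and 0.012. It takes about 3 N to move and stays where it is left. Its roller (18 mm wide, on the jig's middle line) butts on the cam's rim; with the cam still turned away from its low point it stops short (about 10 mm at cam = 1.4, 25 mm at cam = 2.4)
- push_plate (a point): upright aluminium plate at the slide's rear, 56 mm wide, 8 mm thick, 50 mm high (24 to 74 mm over the bench). This point: middle of its rear face; x: forward (into the plate), z up. Push on this face along x; the room behind it is free above the rail
- sample (a point): the sample to be left untouched: white ceramic chip, 32 x 30 x 4 mm, flat in the nest on the slide, 48 to 52 mm over the bench; this point: centre of its top
- tweezers: steel tweezers, 130 mm long, lying flat (8 mm high) on the worker's side of the jig; origin: centre of its underside, x along its length; loose, to be left alone
- driver: screwdriver, 150 mm long, lying on the far side of the jig; origin: centre of its underside, x along its length; loose, to be left alone
- spare_puck: brass sample puck, 32 mm wide, 26 mm high, ahead of the jig's front end; origin: centre of its underside; loose, to be left alone
- swab_pot: small glass pot with steel lid, 42 mm wide, 34 mm high, near the jig's rear end; origin: centre of its underside; loose, to be left alone
- cleaner: amber glass bottle, 42 mm wide, 105 mm high; origin: centre of its underside; loose, to be left alone
- ref_mass: steel reference mass with a knob, 40 mm wide, 58 mm high; origin: centre of its underside; loose, to be left alone
- screw_cup: steel cup, 52 mm wide, 35 mm high; origin: centre of its underside; loose, to be left alone

How it is judged:
On the way, in this order (a step that is already met when the one before it is completed fails the run):
1. the cam has been turned to its low point while the slide still stands back (value of joint cam below 0.25 rad and value of joint slide below 0.02 m), for 0.2 s.
2. the slide has been pushed home onto the cam's low point (value of joint cam below 0.25 rad and value of joint slide above 0.0425 m), for 0.2 s.
At the end, for the whole second after the job is handed in: The cam stands within 0.25 rad of its low point (joint cam below 0.25) and the slide within 2.5 mm of home (joint slide above 0.0425 m), both at rest (all of step 2 and velocity of joint slide between -0.005 and 0.005 m/s and velocity of joint cam between -0.05 and 0.05 rad/s); the robot touches nothing.
It fails at once if the slide is pushed forward more than 6 mm while the cam is not at its low point (off by more than 0.3 rad) (distance of push_plate from where it was at the start of the episode above 0.006 m and value of joint cam above 0.3 rad).
It fails at once if the slide is rammed (faster than 0.25 m/s) (velocity of joint slide above 0.25 m/s).
It fails at once if the sample is touched (contact force between any of the fingers, the arm and slide_c8 above 0.3 N).
It fails at once if the cam lever or the slide's rear plate is gripped between the fingers ((x of the grasp point in the frame of cam_lever between -0.05 and 0.03 m and y of the grasp point in the frame of cam_lever between -0.006 and 0.006 m and z of the grasp point in the frame of cam_lever between -0.02 and 0.016 m) or (x of the grasp point in the frame of push_plate between -0.002 and 0.01 m and y of the grasp point in the frame of push_plate between -0.032 and 0.032 m and z of the grasp point in the frame of push_plate between -0.03 and 0.032 m)).
It fails at once if a loose thing on the bench is moved more than 15 mm or lifted (distance of any of tweezers, driver, spare_puck, swab_pot, cleaner, ref_mass, screw_cup from where it was at the start of the episode above 0.015 m).
It also fails if it takes over 48 s, if anything falls off the work surface, if the arm or the gripper's body presses on something with over 40 N, if the wrist force passes 120 N, or if a joint passes its speed limit or range.

### The arm

A 6-joint arm with a two-finger parallel gripper is mounted at the origin on the work surface. World frame = base frame: x ahead of the robot, y to its left, z up, the work surface at z = 0. Lengths are in m, angles in rad, forces in N, time in s.
With the tool pointing down it reaches from about 0.25 to 0.725 m from the base axis. Payload 4 kg.
Tool frame: the origin (TCP) lies between the finger pads; the fingertips stand 19 mm ahead of it and the grasp point (between the pads) is the TCP (robot.tcp_to_tips is the distance from the TCP to the fingertips, in m); z points along the fingers, y is the direction in which the jaws open and shut (so a half turn about z gives the same grasp; the last joint's range is limited). The gripper opens to 85 mm and grips with 20 to 120 N. Pads are 22 mm wide; open, the fingers measure 114 mm over their backs; the gripper's body (76 mm by 85 mm) begins 54 mm behind the grasp point. The pads swing forward as they close: fully open they stand 13 mm farther back than shut.
Start: joints at [-1.141, 0.241, 0.005, 1.335, 0, 1.571], TCP at [0.208, -0.455, 0.25] pointing down, gripper open.
Joint ranges: [-2.72, 2.72], [-1.05, 1.87], [-1.09, 1.28], [-1.99, 2.15], [-1.42, 1.44], [-3.14, 3.14]. Speed limits (rad/s): [2.79, 2.79, 3.14, 3.14, 3.14, 3.14].

### API

Orientations are given as a unit quaternion [x, y, z, w].
In Python, from rig import robot gives the robot as it stands. The module is installed in compiled form; this text tells all that it offers.
- The arm moves only by the tool jog_arm, never from a script. Its argument "plan" is a list that holds one entry, the list of rows, each a list of 6 numbers: the shift along the world's x, y, z in units of 25 mm (1.0 is 25 mm), then the turn, a rotation vector about the world's x, y, z in units of 6 degrees (1.0 is 6 degrees). In form: [[[dx, dy, dz, wx, wy, wz], ...]]. A call has 1 to 8 rows; each row shifts and turns the commanded pose from where the row before left it; what a row does not reach is not made up. A row lasts 1/12 s, in which the tool goes at most 41.7 mm and 7.16 degrees, less where a joint would pass 70% of its speed; a pose out of reach is approached as far as the arm can. A call is refused whole if a number of a shift passes 1 or a number of a turn 1, either way. A call with a gripper value outside its range is refused whole. "hand" is the finger opening in mm, from 0 to 85.4, set as the call begins (left out, the last holds). The fingers move at their own pace and stop on an object; "grip_force" is the grip in N (left out, the last holds). Time passes only in rows, so rows that do not move let the fingers close. It gives the time, the measured TCP pose, the force and the opening at its end, in the units of the state.
- robot.get_state(): the state, without advancing time (a new reading comes with each control period).
- robot.grab_frame(name): name is "scene" or "side" or "wrist"; returns (picture, depth): 480x640x3 uint8, red, green, blue; 480x640 float32, m along the optical axis (not along the pixel's ray), 0 where there is no reading.
- robot.camera_model(name): a dict with "intrinsics" (3x3 intrinsics, pixels), "rvec" (rotation vector, rad) and "tvec" (3), from world to camera coordinates, as OpenCV has them. Camera axes: x right, y down, z forward; pixel columns grow to the right and rows downward; lengths in m; the calibration is good to about 2 mm. A picture is of the moment at which its call begins: read the wrist's pose just before it. camera_model takes no time and is no camera call; for the wrist camera it gives the pose at the moment of the call.
- robot.hand_in(): hands the job in, once; it reports no verdict.
The state is a dict: "time_s": time; "q": joint angles; "joint_velocities": joint speeds; "effort": joint torques, N m; "ee_pos": TCP position; "tcp_rot": TCP orientation; "ft_force": force on the tool from outside, world axes, zero at the start; "moment": the same for the moment, N m; "finger_gap": finger opening in m.
Only numpy, scipy, OpenCV 4.12 (cv2) and the standard library are available. Lean on these libraries where they do the work, as an engineer would, in place of code of your own. Each camera call takes 0.05 s, during which the arm holds its last target.

## Working session

There is one attempt and no reset: what is moved stays moved. The work goes in short steps, Python scripts to look and compute and a tool call to move; the robot and the scene stay as the last step left them, time stands still between calls to the robot, and variables do not carry over. Pictures are saved under pics/ and viewed, and the job is handed in when it is done.

Besides the shell and the picture viewer there is one more tool, called after ">>>" as name(argument=value, ...) on one line, values as JSON. jog_arm: Moves the arm, as the interface text tells. Its arguments: {"type":"object","properties":{"plan":{"type":"array","items":{"type":"array","items":{"type":"array","items":{"type":"number"}}}},"hand":{"type":"number"},"grip_force":{"type":"number"}},"required":["plan"]}

```bash
mkdir -p pics; cat > h.py <<'E'
from rig import robot
import numpy as np, cv2
def cam(n):
    m=robot.camera_model(n);K=np.array(m["intrinsics"],float);R,_=cv2.Rodrigues(np.array(m["rvec"],float));t=np.array(m["tvec"],float).reshape(3);return K,R,t
def pts(n,d):
    K,R,t=cam(n);v,u=np.mgrid[0:480,0:640];x=(u-K[0,2])/K[0,0]*d;y=(v-K[1,2])/K[1,1]*d
    return (np.stack([x,y,d],-1)-t)@R
def ray(n,u,v,z,c=None):
    K,R,t=c or cam(n);r=R.T@np.linalg.inv(K)@np.array([u,v,1.]);o=-R.T@t;return o+r*(z-o[2])/r[2]
def proj(n,p,c=None):
    K,R,t=c or cam(n);q=K@(R@np.array(p,float)+t);return q[:2]/q[2]
E
python3 - <<'E'
from h import *
for n in ("scene","side","wrist"):
    c=cam(n); im,d=robot.grab_frame(n)
    cv2.imwrite(f"pics/{n}0.png",im[:,:,::-1]); np.savez(f"{n}0.npz",im=im,d=d,K=c[0],R=c[1],t=c[2]); print(n,-c[1].T@c[2],c[1][2])
print(robot.get_state())
E
```

```text
scene [ 1.19256026 -0.29671837  0.91601042] [-0.56730234  0.25486611 -0.78307811]
side [0.16517019 0.5764713  0.92606868] [ 0.35390703 -0.52476817 -0.77418873]
wrist [ 0.26822358 -0.42724208  0.37356369] [-0.23731548 -0.10636431 -0.96559204]
{'time_s': 0.15, 'q': array([-1.14100470e+00,  2.41280232e-01,  4.03570022e-03,  1.33519385e+00,
        4.01729095e-05,  1.57077191e+00]), 'joint_velocities': array([ 0.00061318, -0.0008814 ,  0.00141047, -0.00096176,  0.00131906,
       -0.00051094]), 'effort': array([-7.50536401e-04, -3.72635043e+01,  2.52638108e+01,  1.23758678e-02,
        5.79489301e-05,  2.28682541e-05]), 'ee_pos': array([ 0.20816567, -0.45411702,  0.24959807]), 'tcp_rot': array([ 9.76995687e-01,  2.13257479e-01, -1.55445772e-04, -8.06425737e-04]), 'ft_force': array([-0.1691729 , -0.0541164 ,  0.85633474]), 'moment': array([ 0.02640119, -0.02259639, -0.05385532]), 'finger_gap': 0.08536219319778693}
```

View pics/scene0.png

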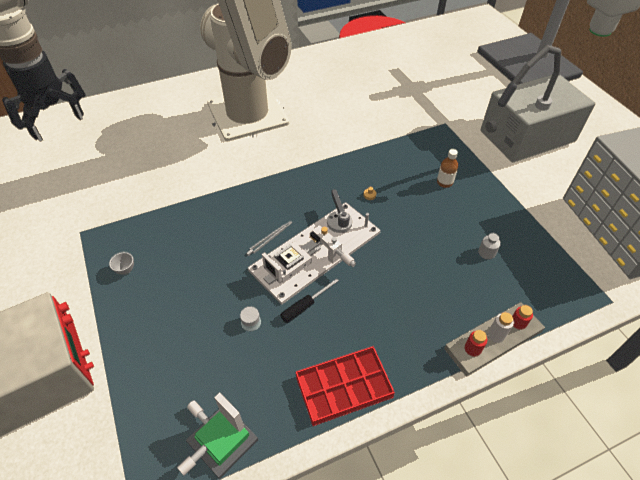

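View pics/side0.png

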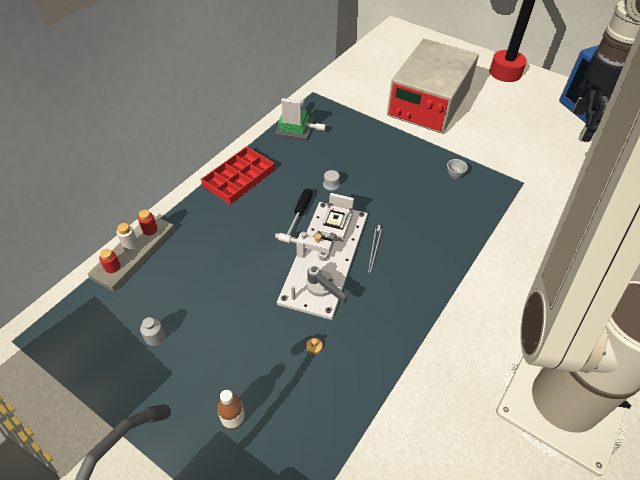

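View pics/wrist0.png

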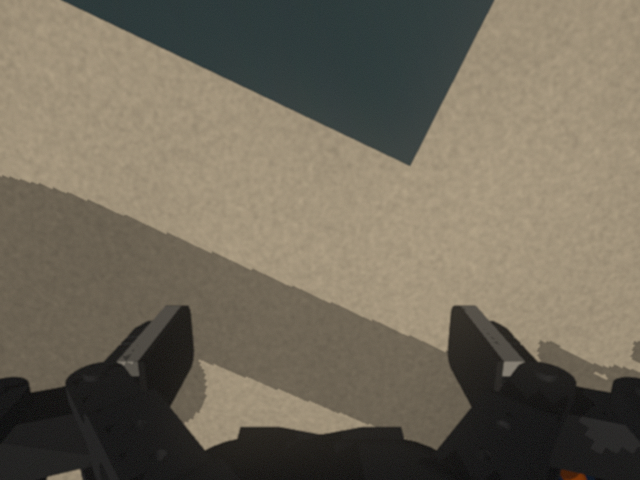

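The scene view shows the jig running from about (265,285) to (365,220), with the push plate at the left and the cam lever at (338,205). The side view shows it from (340,205) down to (310,305), with the lever at (330,283). Next I'll measure from the depth and the crops.

```bash
python3 - <<'E'
from h import *
for n,(x0,y0,x1,y1) in {"scene":(230,170,410,310),"side":(250,160,400,340)}.items():
    z=np.load(f"{n}0.npz");im=z["im"];d=z["d"]
    P=pts(n,d)
    bench=P[(d>0)]; 
    c=im[y0:y1,x0:x1]; cv2.imwrite(f"pics/{n}_crop.png",cv2.resize(c,None,fx=4 if n=="scene" else 3.3,fy=4 if n=="scene" else 3.3,interpolation=cv2.INTER_CUBIC)[:,:,::-1])
    Q=P[y0:y1,x0:x1];zz=Q[...,2]
    print(n,np.percentile(zz,[5,25,50,75,95,99]))
    g=c.astype(int).min(-1); m=((g>130)&(zz>0.005)&(zz<0.019)).astype(np.uint8)
    print(m.sum())
    pl=Q[m>0][:,:2].astype(np.float32)
    k,l,s,_=cv2.connectedComponentsWithStats(m)
    r=cv2.minAreaRect(pl); print(r, cv2.boxPoints(r), "z",np.median(Q[m>0][:,2]))
E
```

```text
scene [-0.00158553  0.00037522  0.00194087  0.00828622  0.0517808   0.07031699]
2935
((0.45626533031463623, -0.0740332305431366), (0.39600351452827454, 0.3174833655357361), 30.743118286132812) [[ 0.20494206 -0.03881636]
 [ 0.36723632 -0.3116831 ]
 [ 0.7075886  -0.1092501 ]
 [ 0.54529434  0.16361663]] z 0.011936564641269834
side [-1.85276387e-03  3.97529990e-05  1.70831909e-03  1.01055302e-02
  5.27149147e-02  6.90475336e-02]
3628
((0.556275486946106, -0.05152049660682678), (0.2065756767988205, 0.37210485339164734), 17.617563247680664) [[ 0.40152106  0.09454438]
 [ 0.51414305 -0.260108  ]
 [ 0.7110299  -0.19758537]
 [ 0.5984079   0.157067  ]] z 0.011649464168068415
```

```bash
ls -la pics
```

```text
total 2068
drwxr-xr-x 2 agent agent   4096 Dec  6 02:54 .
drwxr-xr-x 3 agent agent   4096 Dec  6 02:54 ..
-rw-r--r-- 1 agent agent 530743 Dec  6 02:54 scene0.png
-rw-r--r-- 1 agent agent 485071 Dec  6 02:54 scene_crop.png
-rw-r--r-- 1 agent agent 401100 Dec  6 02:54 side0.png
-rw-r--r-- 1 agent agent 304874 Dec  6 02:54 side_crop.png
-rw-r--r-- 1 agent agent 380197 Dec  6 02:54 wrist0.png
```

View pics/scene_crop.png

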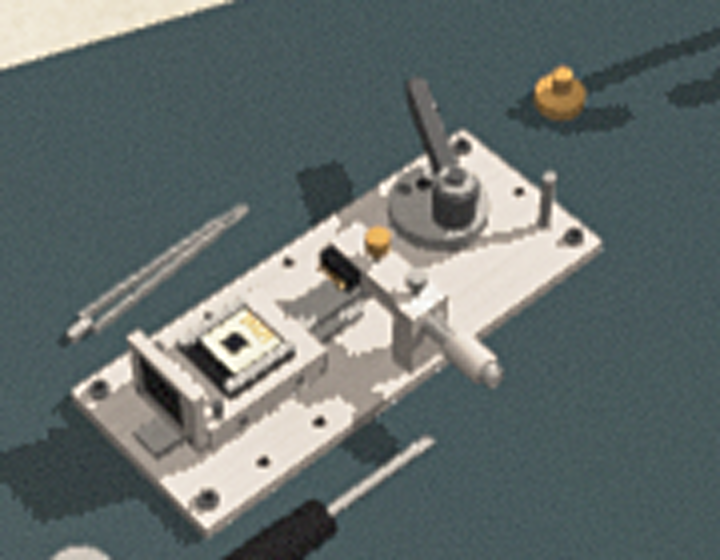

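View pics/side_crop.png

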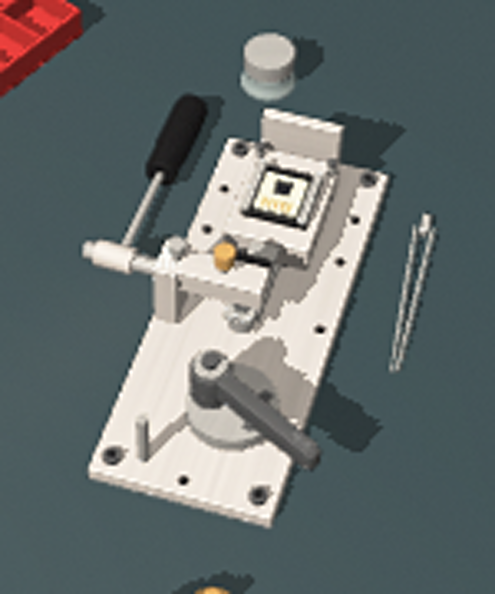

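```bash
python3 - <<'E'
from h import *
C={"scene":[(72,388),(463,130),(602,240),(207,524)],"side":[(388,175),(272,515),(90,468),(228,138)]}
S={"scene":(4,230,170),"side":(3.3,250,160)}
loc=np.array([[-.15,.06],[.15,.06],[.15,-.06],[-.15,-.06]])
fits=[]
for n in C:
    s,x,y=S[n]
    W=np.array([ray(n,(u+.5)/s-.5+x,(v+.5)/s-.5+y,.012)[:2] for u,v in C[n]])
    print(n,W.round(4).tolist())
    a=loc[:,0]+1j*loc[:,1];b=W[:,0]+1j*W[:,1]
    ang=np.angle(np.sum(np.conj(a)*(b-b.mean())));print("c",W.mean(0),"yaw",ang,"res",np.abs(b-b.mean()-a*np.exp(1j*ang)))
    fits.append((*W.mean(0),ang))
f=np.mean(fits,0);np.save("jig.npy",f);print(f)
c,s=np.cos(f[2]),np.sin(f[2]);Rj=np.array([[c,-s],[s,c]])
# depth features in jig frame
for n,(x0,y0,x1,y1) in {"scene":(230,170,410,310),"side":(250,160,400,340)}.items():
    z=np.load(f"{n}0.npz");P=pts(n,z["d"])[y0:y1,x0:x1].reshape(-1,3);I=z["im"][y0:y1,x0:x1].reshape(-1,3).astype(int)
    J=(P[:,:2]-f[:2])@Rj; h=P[:,2]
    # lever: z 48..66, around axis r 25..92
    r=np.hypot(J[:,0]-.085,J[:,1]); m=(h>.05)&(h<.068)&(r>.03)&(r<.1)&(I.max(-1)<125)
    L=J[m]; ang=np.arctan2(L[:,1],L[:,0]-.085);print(n,"lever",m.sum(),"angle med",np.median(ang),"rmax",r[m].max(),"cam",np.median(ang)+.349)
    m=(h>.062)&(h<.080)&(J[:,0]<-.05)&(J[:,0]>-.16)&(abs(J[:,1])<.05)
    print("plate",m.sum(),np.percentile(J[m,0],[2,10,50,90,98]),np.percentile(J[m,1],[2,50,98]),np.percentile(h[m],98))
    m=(h>.045)&(h<.06)&(J[:,0]>.1)&(r>.03)&(I.min(-1)>100)
    print("pin",m.sum(),J[m].mean(0) if m.any() else 0)
    # objects around
    Pw=pts(n,z["d"])
E
```

```text
scene [[0.536, -0.1787], [0.4462, 0.1049], [0.5588, 0.1419], [0.6485, -0.1417]]
c [ 0.54737516 -0.01841366] yaw 1.8786355875358245 res [0.00091024 0.00208501 0.00089631 0.00211784]
side [[0.5368, -0.1776], [0.4469, 0.1041], [0.5585, 0.142], [0.6509, -0.1404]]
c [ 0.54828833 -0.01797885] yaw 1.8846439962860404 res [0.0017092  0.00289298 0.0013074  0.00189438]
[ 0.54783175 -0.01819626  1.88163979]
scene lever 215 angle med 1.0887078533658388 rmax 0.09995681692152478 cam 1.4377078533658387
plate 136 [-0.13106378 -0.13019877 -0.1281864  -0.12369732 -0.12219775] [-0.02855602 -0.00401262  0.02520214] 0.07736245167361601
pin 41 [0.1169786  0.02975277]
side lever 239 angle med 1.0423456082433826 rmax 0.09383886431922615 cam 1.3913456082433826
plate 144 [-0.12851629 -0.12599286 -0.12131576 -0.11884571 -0.11749762] [-0.02805617 -0.00045546  0.0259309 ] 0.07616937050406532
pin 81 [0.11825829 0.0306809 ]
```

```bash
python3 - <<'E'
from h import *
f=np.load("jig.npy");c,s=np.cos(f[2]),np.sin(f[2]);Rj=np.array([[c,-s],[s,c]])
H={}
for n in ("scene","side"):
    z=np.load(f"{n}0.npz");P=pts(n,z["d"]);m=((P[...,2]>.005)&(z["d"]>0)&(np.abs(P[...,0]-.55)<.3)&(np.abs(P[...,1])<.4)).astype(np.uint8)
    k,l,st,_=cv2.connectedComponentsWithStats(m)
    for i in range(1,k):
        if st[i,4]>25:
            Q=P[l==i];J=(Q[:,:2]-f[:2])@Rj;print(n,st[i],"w",Q[:,:2].mean(0).round(3),"zmax",np.percentile(Q[:,2],98).round(3),"jig x",np.percentile(J[:,0],[2,98]).round(3),"y",np.percentile(J[:,1],[2,98]).round(3))
def w(x,y): return (f[:2]+Rj@[x,y]).round(4)
print("axis",w(.085,0),"plate rear",w(-.128,0),"head",w(-.008,0))
E
```

```text
scene [436 149  22  38 530] w [0.485 0.367] zmax 0.106 jig x [0.374 0.404] y [-0.073 -0.036]
scene [364 187  12  13 111] w [0.444 0.173] zmax 0.028 jig x [0.201 0.231] y [0.028 0.058]
scene [ 248  189  132  115 5879] w [ 0.565 -0.029] zmax 0.074 jig x [-0.148  0.139] y [-0.078  0.058]
scene [247 225  41  30 140] w [ 0.475 -0.114] zmax 0.011 jig x [-0.124 -0.009] y [0.089 0.106]
scene [479 233  21  26 396] w [0.715 0.332] zmax 0.06 jig x [0.271 0.3  ] y [-0.283 -0.247]
scene [280 279  58  44 516] w [ 0.68  -0.109] zmax 0.028 jig x [-0.174 -0.034] y [-0.108 -0.085]
scene [240 307  21  24 386] w [ 0.671 -0.218] zmax 0.037 jig x [-0.244 -0.209] y [-0.071 -0.035]
scene [296 347  83  46 685] w [ 0.827 -0.098] zmax 0.028 jig x [-0.241 -0.088] y [-0.28  -0.209]
scene [186 393  40  48 510] w [ 0.829 -0.352] zmax 0.116 jig x [-0.446 -0.373] y [-0.195 -0.127]
side [293 100  32  40 537] w [ 0.834 -0.33 ] zmax 0.115 jig x [-0.431 -0.36 ] y [-0.198 -0.129]
side [222 157  53  47 555] w [ 0.827 -0.095] zmax 0.028 jig x [-0.24  -0.084] y [-0.282 -0.207]
side [323 170  16  20 252] w [ 0.663 -0.209] zmax 0.037 jig x [-0.24  -0.203] y [-0.069 -0.034]
side [ 275  187   92  132 6896] w [ 0.548 -0.005] zmax 0.071 jig x [-0.142  0.148] y [-0.098  0.058]
side [140 317  25  28 519] w [0.702 0.345] zmax 0.06 jig x [0.279 0.313] y [-0.278 -0.245]
side [306 338  16  15 195] w [0.439 0.18 ] zmax 0.027 jig x [0.206 0.234] y [0.028 0.057]
side [217 390  27  41 813] w [0.468 0.382] zmax 0.106 jig x [0.384 0.419] y [-0.068 -0.032]
axis [0.5218 0.0627] plate rear [ 0.587  -0.1401] head [ 0.5503 -0.0258]
```

>>> jog_arm(plan=[[[0.5, 1, 0, 0, 0, 0], [0.5, 1, 0, 0, 0, 0], [0.5, 1, 0, 0, 0, 0], [0.5, 1, 0, 0, 0, 0], [0.5, 1, 0, 0, 0, 0], [0.5, 1, 0, 0, 0, 0]]], hand=0, grip_force=20)

```text
time_s: 0.65
ee_pos: [0.2835, -0.3032, 0.25]
tcp_rot: [0.977, 0.213, -0.0, -0.0]
ft_force: [0.1, -0.2, -0.5]
finger_gap: 0.0122
```

```bash
python3 -c "
from h import *
s=robot.get_state();print(s['q'],s['ee_pos'],s['tcp_rot'],s['finger_gap'])"
```

```text
[-8.18965575e-01  7.29133657e-02 -1.97260345e-01  1.30116822e+00
  7.47222883e-05  1.89330483e+00] [ 0.28349386 -0.30316375  0.25003495] [ 9.77048602e-01  2.13016323e-01 -1.07494108e-04 -2.53496639e-04] 0.012225705071066083
```

>>> jog_arm(plan=[[[0.17, 0.34, 0, 0, 0, 1], [0.17, 0.34, 0, 0, 0, 1], [0.17, 0.34, 0, 0, 0, 1], [0.17, 0.34, 0, 0, 0, 1], [0.17, 0.34, 0, 0, 0, 1], [0.17, 0.34, 0, 0, 0, 1], [0.17, 0.34, 0, 0, 0, 1], [0.17, 0.34, 0, 0, 0, 1]]])

```text
time_s: 1.32
ee_pos: [0.3173, -0.2359, 0.2501]
tcp_rot: [0.804, 0.594, -0.0, -0.0]
ft_force: [0.8, -0.4, 0.6]
finger_gap: -0.0001
```

>>> jog_arm(plan=[[[0.17, 0.34, 0, 0, 0, 1], [0.17, 0.34, 0, 0, 0, 1], [0.17, 0.34, 0, 0, 0, 1], [0.17, 0.34, 0, 0, 0, 1], [0.17, 0.34, 0, 0, 0, 1], [0.17, 0.34, 0, 0, 0, 1], [0.17, 0.34, 0, 0, 0, 1], [0.17, 0.34, 0, 0, 0, 1]]])

```text
time_s: 1.98
ee_pos: [0.3513, -0.168, 0.25]
tcp_rot: [0.493, 0.87, -0.0, -0.0]
ft_force: [0.6, -0.2, 0.5]
finger_gap: 0.0001
```

>>> jog_arm(plan=[[[0.17, 0.34, 0, 0, 0, 1], [0.17, 0.34, 0, 0, 0, 1], [0.17, 0.34, 0, 0, 0, 1], [0.17, 0.34, 0, 0, 0, 1], [0.17, 0.34, 0, 0, 0, 1], [0.17, 0.34, 0, 0, 0, 1], [0.17, 0.34, 0, 0, 0, 1], [0.17, 0.34, 0, 0, 0, 1]]])

```text
time_s: 2.65
ee_pos: [0.3853, -0.1, 0.2501]
tcp_rot: [0.097, 0.995, 0.0, -0.0]
ft_force: [0.0, 1.0, -0.4]
finger_gap: -0.0
```

>>> jog_arm(plan=[[[0.17, 0.34, 0, 0, 0, 1], [0.17, 0.34, 0, 0, 0, 1], [0.17, 0.34, 0, 0, 0, 1], [0.17, 0.34, 0, 0, 0, 1], [0.17, 0.34, 0, 0, 0, 1], [0.17, 0.34, 0, 0, 0, 1], [0.17, 0.34, 0, 0, 0, 1], [0.17, 0.34, 0, 0, 0, 1]]])

```text
time_s: 3.32
ee_pos: [0.4193, -0.0321, 0.25]
tcp_rot: [-0.317, 0.949, 0.0, -0.0]
ft_force: [0.4, 0.1, 0.0]
finger_gap: -0.0003
```

>>> jog_arm(plan=[[[0.17, 0.34, 0, 0, 0, 1], [0.17, 0.34, 0, 0, 0, 1], [0.17, 0.34, 0, 0, 0, 1], [0.17, 0.34, 0, 0, 0, 1], [0.17, 0.34, 0, 0, 0, 1], [0.17, 0.34, 0, 0, 0, 1], [0.17, 0.34, 0, 0, 0, 1]]])

```text
time_s: 3.9
ee_pos: [0.449, 0.0274, 0.25]
tcp_rot: [-0.636, 0.772, 0.0, -0.0]
ft_force: [0.7, 0.1, 0.2]
finger_gap: 0.0002
```

```bash
python3 - <<'E'
from h import *
s=robot.get_state();print(s['time_s'],s['q'],s['ee_pos'],s['tcp_rot'],s['finger_gap'])
c=cam("wrist");im,d=robot.grab_frame("wrist");cv2.imwrite("pics/wrist1.png",im[:,:,::-1]);np.savez("wrist1.npz",im=im,d=d,K=c[0],R=c[1],t=c[2])
E
```

```text
3.9 [ 6.09415749e-02  1.42197887e-01 -1.18422501e-01  1.31092415e+00
 -5.26654231e-05 -1.31653812e+00] [0.44903103 0.02738357 0.24999506] [-6.35564751e-01  7.72047477e-01  1.98425211e-04 -3.18239877e-04] 0.00021442028521069815
```

View pics/wrist1.png

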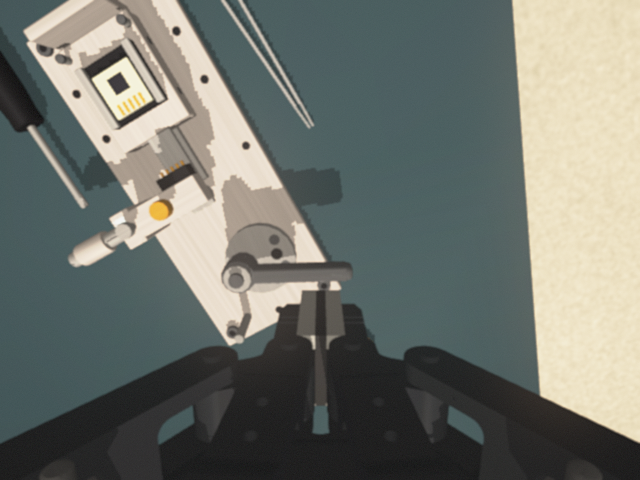

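The wrist view shows the hub at (237,277), the lever reaching to (350,270), and the stop pin at about (235,330). I'll cast rays through these pixels as a check.

```bash
python3 - <<'E'
from h import *
z=np.load("wrist1.npz");c=(z["K"],z["R"],z["t"]);f=np.load("jig.npy");cc,s=np.cos(f[2]),np.sin(f[2]);Rj=np.array([[cc,-s],[s,cc]])
P=pts("wrist",z["d"]);I=z["im"].astype(int)
print("hub z",P[277,237],"lever z",P[271,300],P[272,340])
J=lambda p:(np.array(p)[:2]-f[:2])@Rj
for nm,u,v,h in [("tip up",350,263,.06),("tip lo",350,279,.06),("up",290,263,.06),("lo",290,281,.06),("corner rear",26,38,.012),("front-robot?",340,290,.012),("front far",232,345,.012)]:
    p=ray("w",u,v,h,c);print(nm,p.round(4),J(p).round(4))
Q=P.reshape(-1,3);col=I.reshape(-1,3).max(-1)
j=(Q[:,:2]-f[:2])@Rj;r=np.hypot(j[:,0]-.085,j[:,1])
m=(Q[:,2]>.054)&(Q[:,2]<.064)&(r>.03)&(r<.085)&(j[:,1]>0)
l=j[m];a=np.arctan2(l[:,1],l[:,0]-.085);print(m.sum(),np.median(a),np.median(a)+.349,"z",np.median(Q[m,2]))
vx,vy,x0,y0=cv2.fitLine(l.astype(np.float32),cv2.DIST_L2,0,.01,.01).ravel();print("dir",np.arctan2(vy,vx),"dist of axis to line",(.085-x0)*vy-(0-y0)*vx)
m=(Q[:,2]>.055)&(Q[:,2]<.09)&(r<.016);print("hub",j[m].mean(0),m.sum(),np.median(Q[m,2]))
E
```

```text
hub z [0.52046434 0.0602978  0.06905987] lever z [0.47352886 0.06725691 0.06094657] [0.44322606 0.07405107 0.0604948 ]
tip up [0.4335 0.0671 0.06  ] [0.1162 0.0827]
tip lo [0.4358 0.08   0.06  ] [0.1278 0.0766]
up [0.4791 0.0582 0.06  ] [0.0937 0.0421]
lo [0.4822 0.0726 0.06  ] [0.1065 0.0347]
corner rear [ 0.6486 -0.1467  0.012 ] [-0.1532 -0.0566]
front-robot? [0.4464 0.1067 0.012 ] [0.1499 0.0583]
front far [0.5561 0.1415 0.012 ] [ 0.1495 -0.0568]
1425 1.1407837633565145 1.4897837633565145 z 0.060380656427930716
dir 0.45391887 dist of axis to line 0.036018185
hub [0.08445484 0.00205422] 965 0.0640568123379271
```

>>> jog_arm(plan=[[[0, 0, -1, 0, 0, 0.3], [0, 0, -1, 0, 0, 0.3], [0, 0, -1, 0, 0, 0], [0, 0, -1, 0, 0, 0], [0, 0, -1, 0, 0, 0], [0, 0, -1, 0, 0, 0], [0, 0, -1, 0, 0, 0], [0, 0, -0.55, 0, 0, 0]]])

```text
time_s: 4.62
ee_pos: [0.447, 0.0266, 0.0589]
tcp_rot: [-0.657, 0.754, 0.001, -0.002]
ft_force: [-1.1, 0.2, -1.1]
finger_gap: 0.0001
```

```bash
python3 - <<'E'
from h import *
A=np.array([.5212,.0617]);s=robot.get_state();print(s['ee_pos'],s['ft_force'])
p=s['ee_pos'][:2].copy();yaw=262.5
# follow arc: contact radius 64, finger centre offset D
D=.018
prev=p;py=yaw
for th in [172.9,168,162,156,150,144,138,132,126,120,114,108,102,96,90,87.8,86]:
    t=np.radians(th);q=A+.064*np.array([np.cos(t),np.sin(t)])+D*np.array([-np.sin(t),np.cos(t)])
    print(th,q.round(4),((q-prev)/.025).round(2),round((th+90-py)/6,2));prev=q;py=th+90
E
```

```text
[0.44695317 0.02658532 0.05888481] [-1.13008702  0.23295511 -1.11498414]
172.9 [0.4555 0.0517] [0.34 1.01] 0.07
168 [0.4549 0.0574] [-0.02  0.23] -0.82
162 [0.4548 0.0644] [-0.    0.28] -1.0
156 [0.4554 0.0713] [0.03 0.28] -1.0
150 [0.4568 0.0781] [0.05 0.27] -1.0
144 [0.4588 0.0848] [0.08 0.27] -1.0
138 [0.4616 0.0911] [0.11 0.26] -1.0
132 [0.465  0.0972] [0.14 0.24] -1.0
126 [0.469  0.1029] [0.16 0.23] -1.0
120 [0.4736 0.1081] [0.18 0.21] -1.0
114 [0.4787 0.1128] [0.2  0.19] -1.0
108 [0.4843 0.117 ] [0.22 0.17] -1.0
102 [0.4903 0.1206] [0.24 0.14] -1.0
96 [0.4966 0.1235] [0.25 0.12] -1.0
90 [0.5032 0.1257] [0.26 0.09] -1.0
87.8 [0.5057 0.1263] [0.1  0.03] -0.37
86 [0.5077 0.1268] [0.08 0.02] -0.3
```

>>> jog_arm(plan=[[[0.08, 0.25, 0, 0, 0, 0], [0.08, 0.25, 0, 0, 0, 0], [0.08, 0.25, 0, 0, 0, 0], [0.1, 0.26, 0, 0, 0, 0], [0, 0.12, 0, 0, 0, -0.4], [0, 0.12, 0, 0, 0, -0.4], [0, 0.14, 0, 0, 0, -0.5], [0, 0.14, 0, 0, 0, -0.5]]])

```text
time_s: 5.28
ee_pos: [0.4591, 0.0652, 0.063]
tcp_rot: [-0.583, 0.813, -0.002, 0.001]
ft_force: [1.0, -3.8, -0.9]
finger_gap: 0.0001
```

>>> jog_arm(plan=[[[0.015, 0.14, 0, 0, 0, -0.5], [0.015, 0.14, 0, 0, 0, -0.5], [0.025, 0.135, 0, 0, 0, -0.5], [0.025, 0.135, 0, 0, 0, -0.5], [0.04, 0.135, 0, 0, 0, -0.5], [0.04, 0.135, 0, 0, 0, -0.5], [0.055, 0.13, 0, 0, 0, -0.5], [0.055, 0.13, 0, 0, 0, -0.5]]])

```text
time_s: 5.95
ee_pos: [0.4654, 0.0919, 0.0629]
tcp_rot: [-0.401, 0.916, -0.002, 0.001]
ft_force: [-0.6, -3.4, 1.0]
finger_gap: 0.0002
```

```bash
python3 - <<'E'
from h import *
s=robot.get_state();print(s['time_s'],s['ee_pos'],s['ft_force'],s['tcp_rot'])
for n in("side","wrist"):
    im,d=robot.grab_frame(n)
    if n=="side": im=cv2.resize(im[160:340,250:400],None,fx=3.3,fy=3.3)
    cv2.imwrite(f"pics/{n}2.png",im[:,:,::-1])
E
```

```text
5.95 [0.46538438 0.09194689 0.06293783] [-0.58796235 -3.44998984  0.96602021] [-4.00650066e-01  9.16229393e-01 -1.66809934e-03  6.64413283e-04]
```

View pics/side2.png

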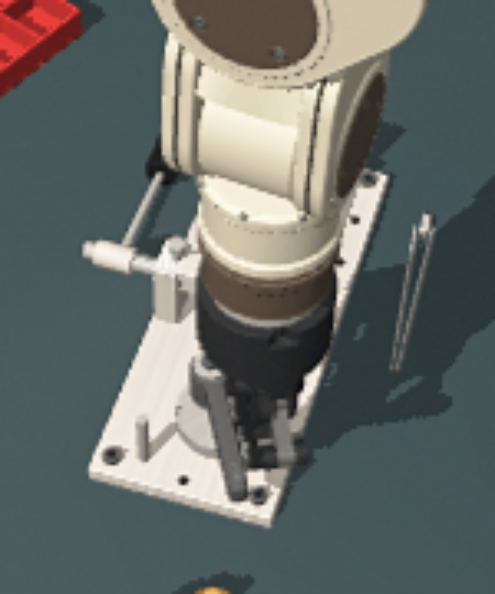

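View pics/wrist2.png

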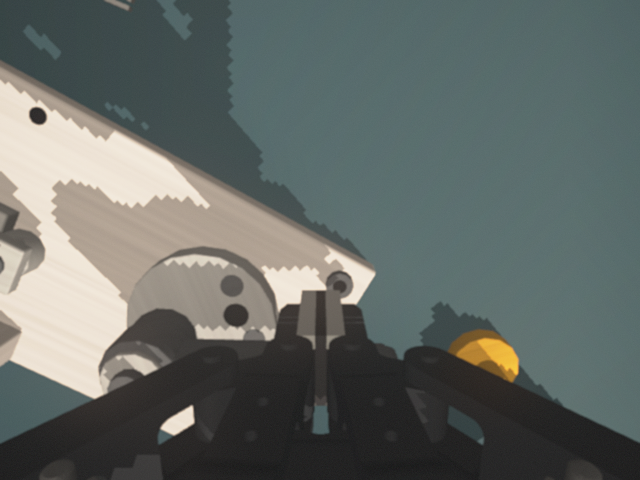

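The side view shows the lever turned part of the way, its tip at about (237,495), with the fingers on its counterclockwise side. The force is about 3.5 N. I'll continue along the arc.

>>> jog_arm(plan=[[[0.06, 0.12, 0, 0, 0, -0.5], [0.06, 0.12, 0, 0, 0, -0.5], [0.07, 0.115, 0, 0, 0, -0.5], [0.07, 0.115, 0, 0, 0, -0.5], [0.08, 0.105, 0, 0, 0, -0.5], [0.08, 0.105, 0, 0, 0, -0.5], [0.09, 0.095, 0, 0, 0, -0.5], [0.09, 0.095, 0, 0, 0, -0.5]]])

```text
time_s: 6.72
ee_pos: [0.4789, 0.1138, 0.062]
tcp_rot: [-0.202, 0.979, -0.001, -0.0]
ft_force: [-2.2, -3.0, -0.5]
finger_gap: 0.0004
```

>>> jog_arm(plan=[[[0.11, 0.085, 0, 0, 0, -0.5], [0.11, 0.085, 0, 0, 0, -0.5], [0.12, 0.07, 0, 0, 0, -0.5], [0.12, 0.07, 0, 0, 0, -0.5], [0.12, 0.06, 0, 0, 0, -0.5], [0.12, 0.06, 0, 0, 0, -0.5]]])

```text
time_s: 7.22
ee_pos: [0.4961, 0.1247, 0.0619]
tcp_rot: [-0.047, 0.999, -0.0, -0.001]
ft_force: [-2.3, -2.2, -0.2]
finger_gap: -0.0001
```

```bash
python3 - <<'E'
from h import *
s=robot.get_state();print(s['time_s'],s['ee_pos'],s['ft_force'],s['tcp_rot'])
for n in("side",):
    im,d=robot.grab_frame(n)
    if n=="side": im=cv2.resize(im[160:340,250:400],None,fx=3.3,fy=3.3)
    cv2.imwrite(f"pics/{n}3.png",im[:,:,::-1])
E
```

```text
7.2167 [0.4961219  0.12468817 0.06188798] [-2.27513352 -2.17340168 -0.15663274] [-4.67805606e-02  9.98904864e-01 -3.65503233e-04 -7.19839033e-04]
```

View pics/side3.png

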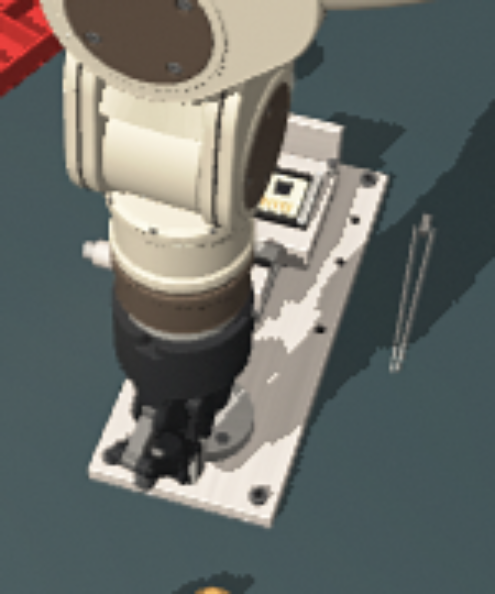

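>>> jog_arm(plan=[[[0.1, 0.03, 0, 0, 0, -0.35], [0.1, 0.03, 0, 0, 0, -0.35], [0.1, 0.02, 0, 0, 0, -0.3], [0.08, 0.01, 0, 0, 0, -0.2]]])

```text
time_s: 7.6
ee_pos: [0.5058, 0.1276, 0.0619]
tcp_rot: [0.015, 1.0, 0.001, -0.001]
ft_force: [-2.5, 0.7, 1.1]
finger_gap: -0.0004
```

>>> jog_arm(plan=[[[0.06, 0.0, 0, 0, 0, 0], [0.06, 0.0, 0, 0, 0, 0], [0, 0, 0, 0, 0, 0]]])

```text
time_s: 7.85
ee_pos: [0.5073, 0.1276, 0.0617]
tcp_rot: [0.014, 1.0, 0.001, -0.002]
ft_force: [-7.0, 0.9, 4.1]
finger_gap: 0.0
```

The force rose to 7 N and motion stopped, so the lever is on its pin. I'll back off, lift and look.

>>> jog_arm(plan=[[[-0.3, 0.05, 0, 0, 0, 0], [-0.5, 0.1, 0, 0, 0, 0], [-0.5, 0.1, 0.3, 0, 0, 0], [-0.3, 0, 1, 0, 0, 0], [0, 0, 1, 0, 0, 0], [0, 0, 1, 0, 0, 0], [0, -0.8, 1, 0, 0, 0], [0, -0.8, 0.7, 0, 0, 0]]])

```text
time_s: 8.52
ee_pos: [0.471, 0.0939, 0.1895]
tcp_rot: [0.014, 1.0, 0.001, 0.003]
ft_force: [1.1, -0.3, -0.4]
finger_gap: 0.0003
```

>>> jog_arm(plan=[[[-0.2, -1, 0, 0, 0, -1], [-0.2, -1, 0, 0, 0, -1], [0, -1, 0, 0, 0, -1], [0, -1, 0, 0, 0, -1], [0, -1, 0, 0, 0, -1], [0, 0, 0, 0, 0, -1]]])

```text
time_s: 9.02
ee_pos: [0.4601, -0.0352, 0.1872]
tcp_rot: [0.328, 0.945, -0.001, 0.002]
ft_force: [-0.2, -0.2, -0.1]
finger_gap: -0.0001
```

```bash
python3 - <<'E'
from h import *
s=robot.get_state();print(s['time_s'],s['ee_pos'],s['ft_force'],s['tcp_rot'])
for n in("side","scene","wrist"):
    c=cam(n);im,d=robot.grab_frame(n);np.savez(f"{n}4.npz",im=im,d=d,K=c[0],R=c[1],t=c[2])
    if n=="side": im=cv2.resize(im[160:340,250:400],None,fx=3.3,fy=3.3)
    if n=="scene": im=cv2.resize(im[170:310,230:410],None,fx=3.5,fy=3.5)
    cv2.imwrite(f"pics/{n}4.png",im[:,:,::-1])
E
```

```text
9.0167 [ 0.46009119 -0.03522753  0.18721833] [-0.21494417 -0.24455466 -0.11080931] [ 3.27776390e-01  9.44753273e-01 -5.53072379e-04  1.89377472e-03]
```

View pics/side4.png

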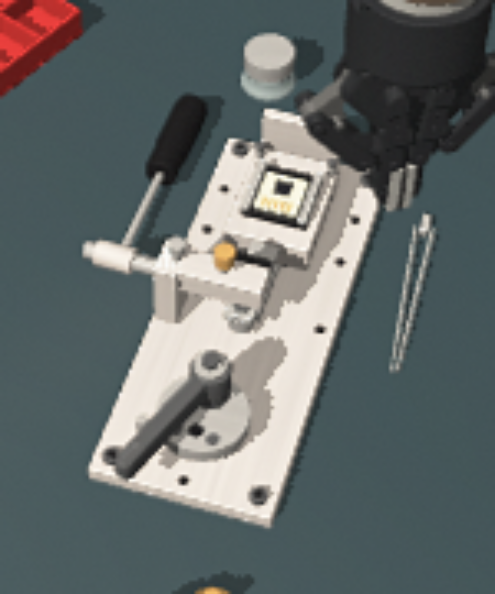

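View pics/scene4.png

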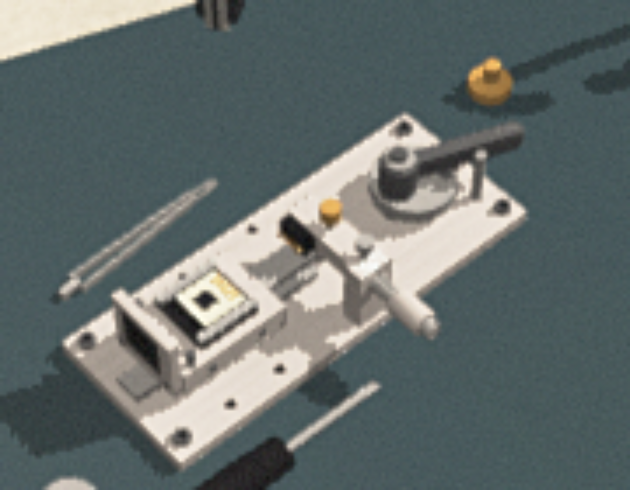

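View pics/wrist4.png

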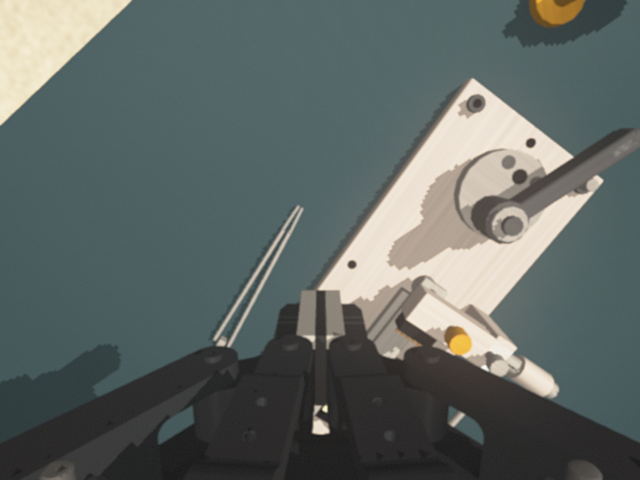

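The lever lies against the stop pin in both views, and the slide has not moved. Next I'll go behind the push plate.

>>> jog_arm(plan=[[[0.7, -0.7, 0, 0, 0, -0.7], [0.7, -0.7, 0, 0, 0, -0.7], [0.7, -0.7, 0, 0, 0, -0.7], [0.7, -0.7, 0, 0, 0, -0.7], [0.7, -0.7, 0, 0, 0, -0.7], [0.7, -0.7, 0, 0, 0, -0.7], [0.7, -0.7, 0, 0, 0, -0.7], [0.6, -0.7, 0, 0, 0, -0.75]]])

```text
time_s: 9.83
ee_pos: [0.5985, -0.1715, 0.1865]
tcp_rot: [0.585, 0.811, 0.0, 0.001]
ft_force: [-0.5, 0.4, 0.4]
finger_gap: -0.0004
```

```bash
python3 - <<'E'
from h import *
f=np.load("jig.npy");cc,s_=np.cos(f[2]),np.sin(f[2]);Rj=np.array([[cc,-s_],[s_,cc]])
s=robot.get_state();p=s['ee_pos'];print(s['time_s'],p,s['tcp_rot'],"jig",(p[:2]-f[:2])@Rj)
c=cam("wrist");im,d=robot.grab_frame("wrist");cv2.imwrite("pics/wrist5.png",im[:,:,::-1])
P=pts("wrist",d) if 0 else None
K,R,t=c;v,u=np.mgrid[0:480,0:640];Q=(np.stack([(u-K[0,2])/K[0,0]*d,(v-K[1,2])/K[1,1]*d,d],-1)-t)@R
J=(Q[...,:2]-f[:2])@Rj;m=(Q[...,2]>.066)&(Q[...,2]<.08)&(J[...,0]<-.06)&(J[...,0]>-.15)&(abs(J[...,1])<.04)&(d>0)
print(m.sum(),np.percentile(J[m][:,0],[2,10,50,90,98]),np.percentile(J[m][:,1],[2,98]),np.median(Q[m][:,2]))
E
```

```text
9.8333 [ 0.59852794 -0.17147956  0.18648766] [5.84868669e-01 8.11127782e-01 2.82168034e-04 5.31283855e-04] jig [-0.16144337 -0.00138313]
1565 [-0.12916679 -0.12837228 -0.12489257 -0.12162458 -0.12143159] [-0.02598869  0.02709323] 0.07418356536395855
```

View pics/wrist5.png

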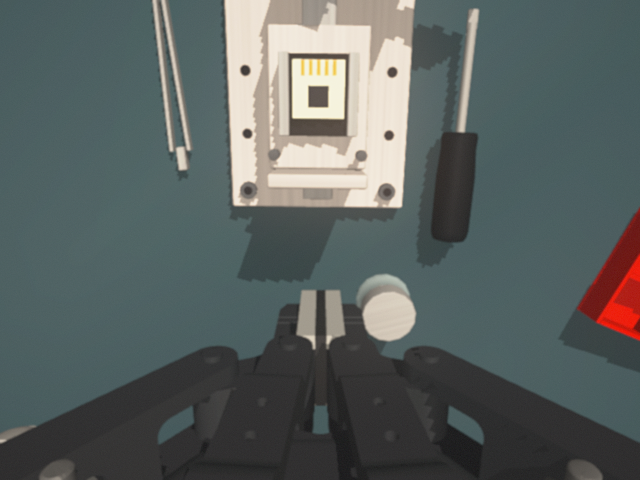

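The wrist view shows the plate straight ahead at (318,180), aligned with the fingers, and the pot off to the right at (388,310). I'll go down.

>>> jog_arm(plan=[[[0, 0, -0.8, 0, 0, 0], [0, 0, -0.8, 0, 0, 0], [0, 0, -0.8, 0, 0, 0], [0, 0, -0.8, 0, 0, 0], [0, 0, -0.7, 0, 0, 0], [0, 0, -0.6, 0, 0, 0], [0, 0, -0.4, 0, 0, 0], [0, 0, 0, 0, 0, 0]]])

```text
time_s: 10.55
ee_pos: [0.5954, -0.1703, 0.0614]
tcp_rot: [0.584, 0.812, -0.001, -0.002]
ft_force: [-0.6, 1.2, 0.0]
finger_gap: -0.0001
```

>>> jog_arm(plan=[[[-0.046, 0.143, 0, 0, 0, 0], [-0.046, 0.143, 0, 0, 0, 0], [-0.046, 0.143, 0, 0, 0, 0], [-0.046, 0.143, 0, 0, 0, 0], [-0.03, 0.095, 0, 0, 0, 0], [-0.03, 0.095, 0, 0, 0, 0], [-0.03, 0.095, 0, 0, 0, 0], [-0.03, 0.095, 0, 0, 0, 0]]])

```text
time_s: 11.22
ee_pos: [0.5898, -0.1489, 0.0647]
tcp_rot: [0.586, 0.811, -0.0, 0.001]
ft_force: [0.2, -3.5, 1.4]
finger_gap: -0.0001
```

>>> jog_arm(plan=[[[-0.03, 0.095, 0, 0, 0, 0], [-0.03, 0.095, 0, 0, 0, 0], [-0.03, 0.095, 0, 0, 0, 0], [-0.03, 0.095, 0, 0, 0, 0], [-0.03, 0.095, 0, 0, 0, 0], [-0.03, 0.095, 0, 0, 0, 0], [-0.03, 0.095, 0, 0, 0, 0], [-0.03, 0.095, 0, 0, 0, 0]]])

```text
time_s: 11.88
ee_pos: [0.5835, -0.1287, 0.0642]
tcp_rot: [0.585, 0.811, 0.0, 0.0]
ft_force: [1.1, -3.4, 2.8]
finger_gap: -0.0001
```

```bash
python3 - <<'E'
from h import *
f=np.load("jig.npy");cc,s_=np.cos(f[2]),np.sin(f[2]);Rj=np.array([[cc,-s_],[s_,cc]])
s=robot.get_state();p=s['ee_pos'];print(s['time_s'],p,s['ft_force'],"jig",(p[:2]-f[:2])@Rj)
E
```

```text
11.8833 [ 0.58346308 -0.12869476  0.06419261] [ 1.06709415 -3.36635041  2.81629578] jig [-0.11610123 -0.00012646]
```

>>> jog_arm(plan=[[[-0.024, 0.076, 0, 0, 0, 0], [-0.024, 0.076, 0, 0, 0, 0], [-0.024, 0.076, 0, 0, 0, 0], [-0.024, 0.076, 0, 0, 0, 0]]])

```text
time_s: 12.22
ee_pos: [0.581, -0.1211, 0.0641]
tcp_rot: [0.585, 0.811, 0.0, 0.0]
ft_force: [1.8, -3.3, 2.5]
finger_gap: 0.0002
```

>>> jog_arm(plan=[[[-0.015, 0.048, 0, 0, 0, 0], [-0.015, 0.048, 0, 0, 0, 0], [-0.015, 0.048, 0, 0, 0, 0]]])

```text
time_s: 12.47
ee_pos: [0.5798, -0.1176, 0.064]
tcp_rot: [0.585, 0.811, 0.0, 0.0]
ft_force: [1.9, -1.1, 2.2]
finger_gap: 0.0001
```

>>> jog_arm(plan=[[[-0.015, 0.048, 0, 0, 0, 0], [-0.015, 0.048, 0, 0, 0, 0], [-0.015, 0.048, 0, 0, 0, 0]]])

```text
time_s: 12.72
ee_pos: [0.5787, -0.1141, 0.0641]
tcp_rot: [0.585, 0.811, 0.0, 0.0]
ft_force: [1.7, -2.5, 2.2]
finger_gap: -0.0001
```

>>> jog_arm(plan=[[[-0.015, 0.048, 0, 0, 0, 0], [-0.015, 0.048, 0, 0, 0, 0]]])

```text
time_s: 12.88
ee_pos: [0.5779, -0.1117, 0.0641]
tcp_rot: [0.585, 0.811, 0.0, 0.0]
ft_force: [2.5, -2.7, 2.4]
finger_gap: 0.0002
```

>>> jog_arm(plan=[[[-0.015, 0.048, 0, 0, 0, 0], [-0.015, 0.048, 0, 0, 0, 0]]])

```text
time_s: 13.05
ee_pos: [0.5774, -0.11, 0.0641]
tcp_rot: [0.586, 0.811, -0.0, 0.001]
ft_force: [3.1, -6.4, 0.4]
finger_gap: -0.0
```

>>> jog_arm(plan=[[[-0.015, 0.048, 0, 0, 0, 0], [-0.01, 0.03, 0, 0, 0, 0], [0, 0, 0, 0, 0, 0]]])

```text
time_s: 13.3
ee_pos: [0.5773, -0.1097, 0.0642]
tcp_rot: [0.586, 0.81, -0.002, 0.002]
ft_force: [3.7, -8.2, -0.3]
finger_gap: -0.0002
```

The slide has stalled at about 9 N, so it is against the cam. I'll back away and lift.

>>> jog_arm(plan=[[[0.05, -0.15, 0, 0, 0, 0], [0.15, -0.45, 0, 0, 0, 0], [0.2, -0.6, 0.2, 0, 0, 0], [0, 0, 0.8, 0, 0, 0], [0, 0, 0.9, 0, 0, 0], [0, 0, 0.9, 0, 0, 0], [0, 0, 0.9, 0, 0, 0], [-0.5, -0.5, 0.8, 0, 0, 0]]])

```text
time_s: 13.97
ee_pos: [0.5746, -0.1481, 0.1769]
tcp_rot: [0.584, 0.812, 0.001, -0.001]
ft_force: [-1.1, -0.3, 0.1]
finger_gap: 0.0001
```

>>> jog_arm(plan=[[[-0.8, -0.6, 0.4, 0, 0, 0], [-0.8, -0.6, 0.4, 0, 0, 0], [-0.8, -0.6, 0.4, 0, 0, 0], [-0.8, -0.6, 0.4, 0, 0, 0], [-0.8, -0.6, 0.4, 0, 0, 0], [-0.8, -0.6, 0, 0, 0, 0], [0, 0, 0, 0, 0, 0], [0, 0, 0, 0, 0, 0]]])

```text
time_s: 14.63
ee_pos: [0.4525, -0.2402, 0.2262]
tcp_rot: [0.586, 0.81, 0.0, -0.001]
ft_force: [0.1, 0.8, 0.1]
finger_gap: 0.0
```

```bash
python3 - <<'E'
from h import *
f=np.load("jig.npy");cc,s_=np.cos(f[2]),np.sin(f[2]);Rj=np.array([[cc,-s_],[s_,cc]])
s=robot.get_state();print(s['time_s'],s['ee_pos'],s['ft_force'])
for n,(x0,y0,x1,y1) in {"scene":(230,170,410,310),"side":(250,160,400,340)}.items():
    im,d=robot.grab_frame(n);Q=pts(n,d)[y0:y1,x0:x1].reshape(-1,3);J=(Q[:,:2]-f[:2])@Rj;h=Q[:,2]
    m=(h>.062)&(h<.08)&(J[:,0]<-.04)&(J[:,0]>-.16)&(abs(J[:,1])<.05)
    print(n,"plate",m.sum(),np.percentile(J[m,0],[2,10,50,90,98]))
    r=np.hypot(J[:,0]-.085,J[:,1]);m=(h>.054)&(h<.066)&(r>.03)&(r<.1)&(J[:,0]>.085)
    print("lever ang",np.median(np.arctan2(J[m,1],J[m,0]-.085)))
    cv2.imwrite(f"pics/{n}6.png",cv2.resize(im[y0:y1,x0:x1],None,fx=3.3,fy=3.3)[:,:,::-1])
E
```

```text
14.6333 [ 0.45253967 -0.2401617   0.22617351] [0.09848617 0.83633324 0.14366214]
scene plate 131 [-0.08773224 -0.08685892 -0.08449649 -0.07994868 -0.07887762]
lever ang -0.4146700848069181
side plate 148 [-0.08516093 -0.08200673 -0.07769399 -0.07551542 -0.07465212]
lever ang -0.34918141167796607
```

View pics/side6.png

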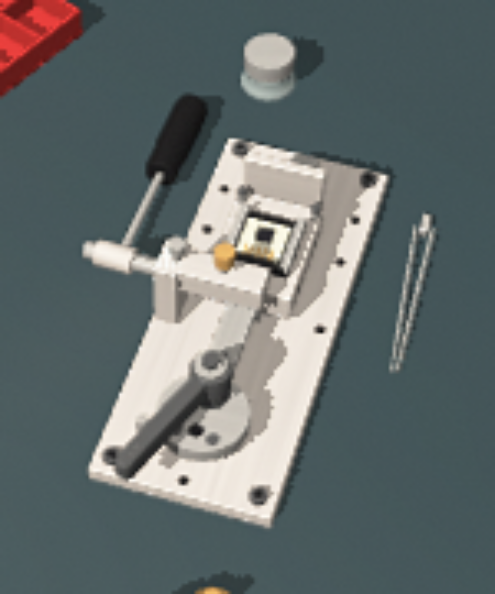

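View pics/scene6.png

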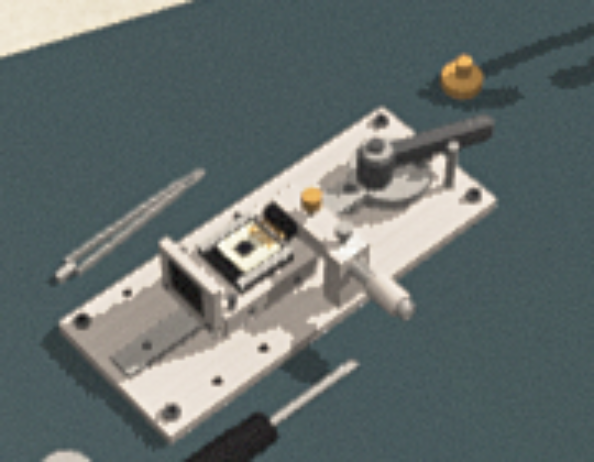

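```bash
python3 -c "
from h import *
print(robot.hand_in())"
```

```text
the job is handed in; nothing more can be done
None
```

The job is done and handed in. The cam lever is on its stop pin and the slide is home against the cam, after about 15 s on the robot's clock.

- **Lever:** I swung it clockwise with the closed fingertips (about 3 N) until the force rose to about 7 N at the pin. At the end it measured -0.35 rad in the side view and -0.41 in the scene view. The nominal value at the low point is -0.349. The two views differ by 0.06 rad, and both pictures show the lever against the pin.
- **Slide:** I eased it forward by its rear plate at roughly 18–30 mm/s until it stalled at about 9 N. The plate moved about 43.5 mm in both views, and the stall shows it reached its stop. That travel implies the slide started about 1.5 mm off its rear position; I did not measure the slide's own reading.
- **Surroundings:** The last pictures show the tweezers, driver, puck and pot where they were. I did not check the cleaner, reference mass and screw cup again, but nothing went near them. The sample was not approached, and the arm is clear with no contact force beyond sensor noise.

No check failed.

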